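# Park the vial caddy against the flip stop on the bathroom ledge

## Task

Flip the upright stop flag fully down across the track, and only then slide the white vial caddy along the track up to it, so that it stays clear of the cabinet door. Press the caddy home against the flag with about 9 N for about a second (at least 4 N, never over 15 N, because the stop is delicate), then let go so that the caddy stays standing in the track touching the lowered flag. Leave the dropper bottle, round organizer, scoop and tweezers where they are.

Things in the scene. Friction and masses are not known exactly. Their poses are not given: they have to be found in the camera images.
- track: Fixed aluminium guide track, 86 mm wide (its x), 420 mm long (its y), floor 6 mm thick, a 6 mm thick lip along both long edges with its top 16 mm above the ledge; 74 mm between the lips, both ends open. Origin: centre of the underside, on the ledge (z = 0). The caddy is slid in the track's +y direction, towards the stop.
- stop: Steel foot of the flip stop, 24 x 100 x 12 mm, fixed beside the track's near (-x) edge; axes parallel to the track's. Origin: centre of its underside; the track's middle line lies 62 mm off in +x. On the foot sits a collar with the post and flag, clamped by hand up to 14 mm either way along y from the foot's centre: that offset is NOT measured, find the flag by feel.
- hinge_mid (a point): Point 50 mm above the foot's underside, on the flag's hinge axis (which runs along y), at the middle of the foot: the true flag is up to 14 mm either way along y from here. The post is sprung: the flag yields 1 mm towards +y for every 6 N of push (10 mm travel), damped, and creeps back when unloaded. Axes parallel to the stop's.
- flag (a joint): Angle of the steel stop flag: 0 = upright, positive as it tips to +x over the track, 1.571 = fully down, level across the track, at its hard stop. A friction hinge (0.06 N m) holds it. Plate 8 mm thick (y), 107 mm long from the hinge; thumb tab 36 mm wide (y), 75 to 107 mm from the hinge, on the back (the side away from the track, on top once down), its outer face 10 mm behind the hinge line.
- crossing (a point): Nominal middle of the lowered flag over the track's middle line, 36 mm above the ledge, fixed to the stop's foot (same unmeasured y offset of up to 14 mm). Once down, the flag's plate fills heights 22 to 54 mm above the ledge, the tab's top is at 60 mm, and the face that the caddy meets lies 4 mm to -y of the flag's middle. Axes parallel to the stop's.
- caddy: White caddy standing loose in the track, about 0.4 kg, 70 mm wide (x), 120 mm long (y), 2 mm play each side. Two amber vials fixed in it, tops 64 mm above its underside, 0 to 24 mm forward (+y) of its middle. Origin: centre of its underside, 6 mm above the ledge. Front wall (+y end) 38 mm tall; the flat back wall (-y end, 60 mm from the origin), 48 mm tall, is pushed. Sliding friction 1 to 5 N.
- dropper_bottle: Bystander: capped glass eyedropper bottle, 28 mm diameter, 72 mm tall. Origin: centre of its underside.
- organizer: Bystander: round pill organizer with small hinged lids, 84 mm diameter, 34 mm tall. Origin: centre of its underside.
- scoop: Bystander: yellow plastic measuring scoop, bowl 36 mm diameter, 20 mm tall, handle reaching 75 mm along its +x. Origin: centre of the bowl's underside.
- tweezers: Bystander: steel tweezers 96 mm long along its x, 6 mm thick, lying on the ledge. Origin: middle, on the ledge.
There are look-alikes about, which are no part of the job. There is more than one size of the caddy; the job needs the smaller.

How it is judged:
By the outcome, as a careful person would: the job done as asked, in the order asked, and still so for the second after the job is handed in, with the robot touching nothing.
It also fails if it takes over 72 s, if anything falls off the work surface, if the arm or the gripper's body presses on something with over 40 N, if the wrist force passes 120 N, or if a joint passes its speed limit or range.

## Robot

A 7-joint arm with a two-finger parallel gripper is mounted at the origin on the work surface. World frame = base frame: x ahead of the robot, y to its left, z up, the work surface at z = 0. Lengths are in m, angles in degrees, forces in N, time in s.
With the tool pointing down it reaches from about 0.425 to 0.875 m from the base axis. Payload 8.4 kg.
Tool frame: the origin (TCP) lies on the centre line of the jaws, within the pads' length; the fingertips stand r.tcp_to_tips ahead of it and the grasp point (between the pads) lies 2 mm behind it (r.tcp_to_tips is the distance from the TCP to the fingertips, in m); z points along the fingers, y is the line along which they close (so a half turn about z gives the same grasp; the last joint's range is limited). The gripper opens to 85 mm and grips with 20 to 120 N. Pads are 22 mm wide; open, the fingers measure 114 mm over their backs; the gripper's body (76 mm by 85 mm) begins 54 mm behind the grasp point. The pads swing forward as they close: fully open they stand 13 mm farther back than shut.
Start: joints at [-80.97, 19.091, 2.286, 83.961, -0.768, 76.965, -3.352], TCP at [0.165, 0.629, 0.248] pointing down, gripper open.
Joint ranges: [-147.57, 147.57], [-21.85, 119.76], [-74.77, 79.35], [14.55, 137.4], [-85.83, 265.84], [4.83, 119.75], [-152.11, 152.11]. Speed limits (degrees/s): [127.2, 127.2, 159.86, 159.86, 180, 180, 180].

## Interface

Orientations are given as a 3x3 rotation matrix whose columns are the frame's x, y, z axes.
In Python, from rig import r gives the robot as it stands. Calls block until the motion is done:
- r.movep(position, orientation): joint-space move of the TCP to a pose.
- r.servo_line(position, frame=None, speed=0.15, f_stop=None): straight line of the TCP; frame=None keeps the orientation; speed is the mean speed in m/s. With f_stop (N) it stops when the force on the tool has changed by that much, and returns True; else False.
- r.set_joints(angles): joint-space move.
- r.set_gripper(opening, grasp_force=None): finger opening in m; grasp_force is the grip in N (None keeps the last); returns when the fingers have stopped.
- r.wait(seconds).
- r.solve_ik(position, orientation): joint angles nearest the present ones, or None.
- r.get_obs(): the state.
- r.get_image(name): name is "scene" or "side" or "wrist"; returns the picture (400x640x3 uint8, red, green, blue); there is no depth.
- r.calibration(name): a dict with "vfov" (degrees; the focal length in pixels is half the picture's height over the tangent of half this angle, whatever the lens; pixels are square), "cx", "cy" (the principal point, pixels), "k1" (the pictures are not rectified: a ray, as slopes to the right and down, at radius r is drawn at 1 + k1 r^2 times it, then the intrinsics apply), "world_to_cam" (4x4, takes a point from world to camera coordinates). Camera axes: x right, y up, looking along -z (the intrinsics and any distortion apply to the point x, -y, -z); pixel columns grow to the right and rows downward; lengths in m; the calibration is good to about 2 mm. A picture is of the moment at which its call begins: read the wrist's pose just before it. calibration takes no time and is no camera call; for the wrist camera it gives the pose at the moment of the call.
A pose or a line that the arm cannot do raises r.MotionError and nothing moves.
- r.job_done(): hands the job in; it is judged then, once.
The state is a dict: "clock": time; "qpos": joint angles; "qd": joint speeds; "effort": joint torques, N m; "ee_pos": TCP position; "tcp_rot": TCP orientation; "ft_force": force on the tool from outside, world axes, zero at the start; "moment": the same for the moment, N m; "width": finger opening in m; "gripper_force": force on a finger pad.
Only numpy, scipy, OpenCV 4.12 (cv2) and the standard library are available. Lean on these libraries where they do the work, as an engineer would, in place of code of your own. Each camera call takes 0.05 s, during which the arm holds its last target. There are 200 camera calls.

## Working session

There is one attempt and no reset: what is moved stays moved. The work goes in short steps, each a Python script; the robot and the scene stay as the last script left them, time stands still between calls to the robot, and variables do not carry over. Pictures are saved under pics/ and viewed, at most 10 in all, crops included, and the job is handed in when it is done.

```bash
ls; mkdir -p pics; python3 - <<'E'
from rig import r
import cv2,numpy as np
for n in("scene","side","wrist"):
    im=r.get_image(n);cv2.imwrite(f"pics/{n}0.png",im[:,:,::-1]);c=r.calibration(n);print(n,c["vfov"],c["cx"],c["cy"],c["k1"]);print(np.round(c["world_to_cam"],3).tolist())
o=r.get_obs();print(o["clock"],o["ee_pos"],np.round(o["tcp_rot"],3).tolist(),o["ft_force"],r.tcp_to_tips)
E
```

```text
pics
scene 44.96782980439314 311.907646605473 203.2648003521409 -0.03547957666249581
[[-0.814, 0.581, 0.009, 0.538], [-0.485, -0.687, 0.54, 0.199], [0.32, 0.436, 0.841, -1.364], [0.0, 0.0, 0.0, 1.0]]
side 52.47921544916239 325.7912844516545 203.1504648084152 -0.08825847267047852
[[0.713, -0.701, 0.017, -0.492], [0.436, 0.462, 0.772, -0.261], [-0.55, -0.543, 0.635, -0.558], [0.0, 0.0, 0.0, 1.0]]
wrist 63.731923261317455 314.718652791753 198.27502843176407 0.0035919767655070967
[[0.254, 0.967, -0.001, -0.65], [-0.933, 0.245, -0.262, 0.033], [-0.253, 0.068, 0.965, -0.379], [0.0, 0.0, 0.0, 1.0]]
0.15 [0.16504699 0.6283651  0.24763935] [[-0.967, 0.254, -0.0], [0.254, 0.967, -0.001], [-0.0, -0.001, -1.0]] [-0.67713747  0.37139367 -0.18836439] 0.017
```

View pics/scene0.png

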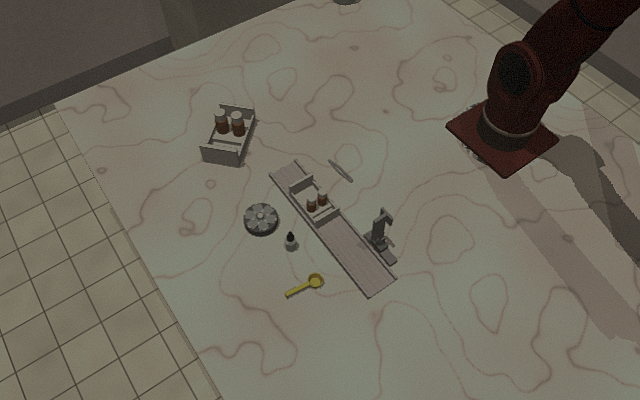

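View pics/side0.png

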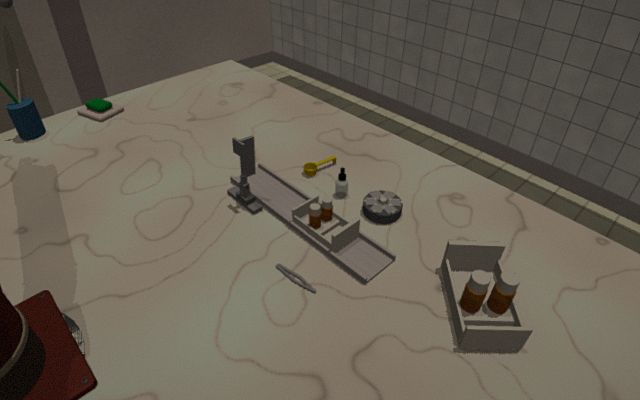

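The scene view shows the track from (283,167) to (383,288), with the small caddy near (315,198). The flag stands upright at (380,228) and the stop foot is near (380,250). The big caddy at (230,135) is the look-alike.

```bash
cat > h.py <<'E'
from rig import r
import numpy as np, cv2
def K(c):
    f=200/np.tan(np.radians(c["vfov"]/2)); return np.array([[f,0,c["cx"]],[0,f,c["cy"]],[0,0,1]]),np.array([c["k1"],0,0,0.])
def ray(c,uv):
    k,d=K(c); s=cv2.undistortPoints(np.array([[uv]],float),k,d)[0,0]
    T=np.array(c["world_to_cam"]);R=T[:3,:3];o=-R.T@T[:3,3]
    return o,R.T@np.array([s[0],-s[1],-1])
def onz(c,uv,z):
    o,d=ray(c,uv); return o+d*(z-o[2])/d[2]
def proj(c,p):
    k,d=K(c);T=np.array(c["world_to_cam"]);q=T[:3,:3]@p+T[:3,3]
    return cv2.projectPoints(np.array([[q[0],-q[1],-q[2]]]),np.zeros(3),np.zeros(3),k,d)[0].ravel()
E
python3 - <<'E'
from h import *
c=r.calibration("scene")
for n,uv,z in [("t1",(269,174),.016),("t2",(297,160),.016),("t3",(371,297),.016),("t4",(396,278),.016),("footend",(393,262),.012),("flagtop",(385,211),.157)]:print(n,onz(c,uv,z).round(4))
c=r.calibration("side")
for n,uv,z in [("s1",(365,281),.0),("s2",(394,257),.016),("s4",(259,165),.016),("tweez",(295,278),0),("flagtop",(243,137),.157)]:print(n,onz(c,uv,z).round(4))
a=cv2.imread("pics/scene0.png")[140:310,240:420];b=cv2.imread("pics/side0.png")[120:290,225:405]
cv2.imwrite("pics/c1.png",cv2.convertScaleAbs(cv2.resize(np.hstack([a,b]),(800,378),interpolation=2),alpha=1.5))
E
```

```text
t1 [ 0.6221 -0.2476  0.016 ]
t2 [ 0.5363 -0.2435  0.016 ]
t3 [0.6202 0.1695 0.016 ]
t4 [0.5443 0.167  0.016 ]
footend [0.5217 0.1311 0.012 ]
flagtop [0.5205 0.07   0.157 ]
s1 [ 0.5434 -0.2495  0.    ]
s2 [ 0.6138 -0.2572  0.016 ]
s4 [0.6166 0.1533 0.016 ]
tweez [ 0.4579 -0.1581  0.    ]
flagtop [0.5354 0.0786 0.157 ]
```

View pics/c1.png

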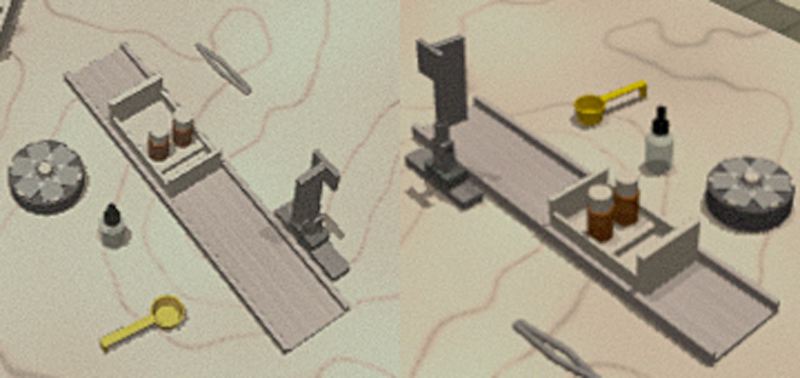

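View pics/wrist0.png

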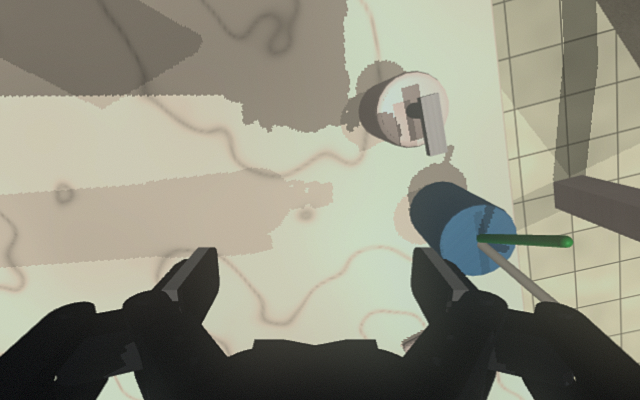

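The crops show the caddy with its low front wall towards the stop, and the upright flag with its tab on the -x side. Next I'll look from above the track.

```bash
cat >> h.py <<'E'
RF=np.array([[-1,0,0],[0,1,0],[0,0,-1.]])   # tool y = world y
E
python3 - <<'E'
from h import *
for p in [(.5,.0,.38),(.5,0,.33),(.5,0,.28)]:
    try: r.movep(p,RF);break
    except r.MotionError as e: print(e)
r.set_gripper(0.0)
r.wait(.3)
c=r.calibration("wrist");im=r.get_image("wrist");o=r.get_obs()
import pickle;pickle.dump(c,open("w1.pkl","wb"))
cv2.imwrite("pics/w1.png",im[:,:,::-1]);print(o["clock"],o["ee_pos"],o["ft_force"],o["qpos"])
E
```

```text
3.8333 [ 5.00005009e-01 -1.70177344e-05  3.80003199e-01] [-0.43374369 -0.25480198  0.57433116] [-30.73435763  -1.93169666  25.10459543  92.5998377    0.82077171
  89.15009711  84.34438684]
```

View pics/w1.png

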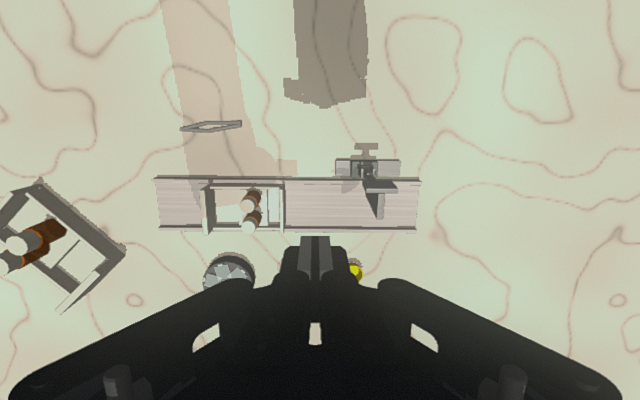

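The wrist view has +y to the right and +x down. The track runs from (155,178) to (420,230), the caddy spans columns 202–284, and the foot spans columns 335–400 at rows 158–177. The flag's tab is at (380,185).

```bash
python3 - <<'E'
from h import *
import pickle
c=pickle.load(open("w1.pkl","rb"))
for n,uv,z in [("t--",(156,178),.016),("t-+",(155,230),.016),("t+-",(420,180),.016),("t++",(416,231),.016),("caddyback outer bot",(206,228),.02),("back top",(202,205),.054),("front top",(284,205),.044),("foot L",(335,159),.012),("foot R",(400,159),.012),("footR2",(400,177),.012),("tabL",(362,183),.157),("tabR",(397,187),.157),("plate end L",(377,217),.157),("plate end R",(384,217),.157)]:print(n,onz(c,uv,z).round(4))
a=cv2.imread("pics/w1.png")[140:250,140:440]
cv2.imwrite("pics/c2.png",cv2.resize(a,(800,293),interpolation=2))
E
```

```text
t-- [ 0.5329 -0.245   0.016 ]
t-+ [ 0.6187 -0.2577  0.016 ]
t+- [0.5359 0.1646 0.016 ]
t++ [0.6204 0.1654 0.016 ]
caddyback outer bot [ 0.6138 -0.1734  0.02  ]
back top [ 0.5653 -0.1639  0.054 ]
front top [ 0.5682 -0.0449  0.044 ]
foot L [0.5038 0.0323 0.012 ]
foot R [0.5038 0.1324 0.012 ]
footR2 [0.532  0.1343 0.012 ]
tabL [0.5095 0.0536 0.157 ]
tabR [0.5141 0.0927 0.157 ]
plate end L [0.5492 0.0722 0.157 ]
plate end R [0.5492 0.0802 0.157 ]
```

View pics/c2.png

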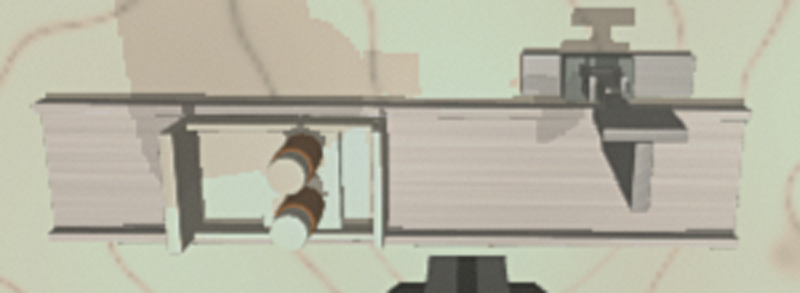

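```bash
python3 - <<'E'
from h import *
hx,hz,y,s,t=.517,.05,.075,.09,r.tcp_to_tips
def C(a,back=.010): return [hx+s*np.sin(a)-back*np.cos(a)-.011,y,hz+s*np.cos(a)+back*np.sin(a)+t]
r.movep([.46,y,.26],RF)
p=C(0,.03);r.servo_line([.46,y,p[2]])
f0=r.get_obs()["ft_force"];print("f0",f0)
hit=r.servo_line(C(0,.0),speed=.04,f_stop=2.5);print(hit,r.get_obs()["ee_pos"])
for a in np.radians(range(10,91,10)):
    h=r.servo_line(C(a),speed=.06,f_stop=12);o=r.get_obs()
    print(round(np.degrees(a)),h,(o["ee_pos"]).round(4),(o["ft_force"]-f0).round(2))
    if h:break
else:
    p=C(np.pi/2);p[2]-=.012
    h=r.servo_line(p,speed=.02,f_stop=7);r.wait(.2);o=r.get_obs();print(h,o["ee_pos"].round(4),(o["ft_force"]-f0).round(2))
    cv2.imwrite("pics/s2.png",r.get_image("side")[100:300,200:460,::-1])
print(r.get_obs()["clock"])
E
```

```text
f0 [-0.08950087  0.21947225  0.66882699]
False [0.505869   0.0749999  0.15702764]
10 False [0.5121 0.075  0.1574] [-0.35  0.36 -0.35]
20 False [0.5276 0.0749 0.1547] [-0.31  0.09 -1.24]
30 False [0.5425 0.0749 0.1496] [ 0.18  0.26 -0.64]
40 False [0.5563 0.0749 0.142 ] [ 0.23  1.17 -0.62]
50 False [0.5685 0.0749 0.1321] [ 0.33  0.54 -0.25]
60 False [0.5789 0.0749 0.1202] [-0.73  0.64 -0.39]
70 False [0.587  0.0749 0.1067] [ 0.41 -0.49  0.07]
80 False [0.5927 0.0749 0.0919] [-0.3   0.33 -0.8 ]
90 False [0.5964 0.0751 0.0769] [0.19 0.69 2.54]
True [0.5969 0.0751 0.0762] [-2.41 -0.06  7.78]
10.725
```

```bash
cat >> h.py <<'E'
RP=np.array([[0,-1,0],[-1,0,0],[0,0,-1.]])  # tool y = -world x
E
python3 - <<'E'
from h import *
o=r.get_obs();p=o["ee_pos"];r.servo_line([p[0],p[1],.2])
try: r.movep([.577,-.205,.2],RP)
except r.MotionError as e:
    print(e); r.movep([.577,-.205,.2],-RP@np.diag([1,1,-1]))
r.wait(.2);o=r.get_obs();print(o["clock"],o["ee_pos"],o["tcp_rot"].round(2).tolist(),o["ft_force"],o["qpos"])
a=r.get_image("side")[100:300,200:460,::-1];b=r.get_image("scene")[130:310,230:464,::-1]
cv2.imwrite("pics/c3.png",cv2.resize(np.hstack([cv2.resize(a,(400,308)),cv2.resize(b,(400,308))]),(800,308)))
E
```

```text
15.1583 [ 0.57704224 -0.20489537  0.19998869] [[0.0, -1.0, 0.0], [-1.0, -0.0, 0.0], [-0.0, -0.0, -1.0]] [0.17002022 0.19801446 0.0474693 ] [ -35.16219766   30.99135762   69.85932537   95.45913586  -30.03007814
   75.04870389 -139.82476275]
```

View pics/c3.png

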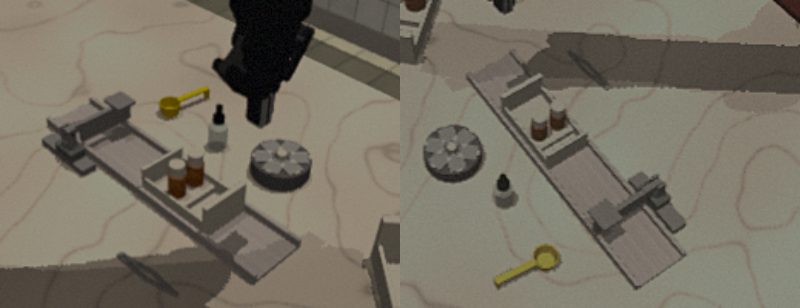

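The flag now lies level across the track and everything else is undisturbed. Next I'll lower behind the caddy and push in steps, watching the force.

```bash
cat >> h.py <<'E'
def F(n=8,dt=.02):
    v=[]
    for _ in range(n): r.wait(dt); v.append(r.get_obs()["ft_force"])
    return np.mean(v,0)
E
python3 - <<'E'
from h import *
z=.02+r.tcp_to_tips;x=.577
for y in(-.205,-.15,-.1,-.055): print(y,np.round(r.solve_ik([x,y,z],RP),1))
r.servo_line([x,-.205,z],speed=.1)
f0=F();np.save("f0.npy",f0);print("f0",f0)
h=r.servo_line([x,-.150,z],speed=.03,f_stop=2.0);print("contact",h,r.get_obs()["ee_pos"].round(4),(F()-f0).round(2))
for y in(-.14,-.12,-.1,-.085,-.078):
    h=r.servo_line([x,y,z],speed=.04,f_stop=9);o=r.get_obs()
    print(h,o["ee_pos"].round(4),(F()-f0).round(2),round(o["clock"],2))
    if h:break
E
```

```text
-0.205 [ -28.3   40.    59.3  103.5  -39.6   60.1 -133.7]
-0.15 [ -35.    38.7   60.5  105.9  -39.3   59.3 -138.3]
-0.1 [ -40.9   38.    61.3  107.5  -39.1   58.8 -142.9]
-0.055 [ -46.1   37.6   61.9  108.3  -39.1   58.5 -147.1]
f0 [-0.10689717 -0.14677298  0.06906812]
contact True [ 0.5769 -0.177   0.0366] [ 0.02  0.03 -0.18]
False [ 0.5771 -0.14    0.0371] [-0.07  0.04  0.03] 19.42
False [ 0.577  -0.1192  0.0369] [ 0.01 -0.04  0.04] 20.2
False [ 0.577  -0.0993  0.0369] [ 0.32  0.14 -0.31] 20.98
False [ 0.577  -0.0843  0.0369] [ 0.05 -0.25 -0.  ] 21.64
False [ 0.5771 -0.0775  0.037 ] [ 0.13  0.07 -0.18] 22.1
```

```bash
python3 - <<'E'
from h import *
f0=np.load("f0.npy");x=.577;z=.037;y=-.0775
for fs in(1.5,2.2,3,3.8,4.6,5.4):
    y0=r.get_obs()["ee_pos"][1]
    h=r.servo_line([x,y0+.003,z],speed=.006,f_stop=fs);o=r.get_obs()
    print(fs,h,o["ee_pos"][1].round(4),(o["ft_force"]-f0).round(2),(F(4)-f0).round(2),round(o["clock"],2))
    if not h:break
E
```

```text
1.5 True -0.0773 [-0.71 -0.27  0.5 ] [ 0.12 -0.39  0.29] 22.54
2.2 False -0.0742 [-1.02 -0.62 -0.11] [-0.28 -0.5  -0.45] 23.27
```

```bash
python3 - <<'E'
from h import *
f0=np.load("f0.npy");x=.577;z=.037
h=r.servo_line([x,-.05,z],speed=.008,f_stop=4.0);o=r.get_obs()
y=o["ee_pos"][1];f=F(5)-f0
print(h,y.round(4),f.round(2),round(o["clock"],2))
for i in range(14):
    if not h or -f[1]>9.3:break
    y+=np.clip((10+f[1])/6000*.7,.0002,.0006);r.servo_line([x,y,z],speed=.003);f=F(5)-f0
    o=r.get_obs();print(round(y,4),o["ee_pos"][1].round(4),f.round(2),round(o["clock"],2))
E
```

```text
True -0.0603 [ 0.4   0.14 -0.11] 25.1
-0.0597 -0.0602 [-0.85 -4.03 -1.5 ] 25.93
-0.0591 -0.0598 [-1.19 -5.51 -2.2 ] 26.36
-0.0586 -0.0596 [-0.79 -6.13 -1.8 ] 26.77
-0.0582 -0.0593 [-0.7  -7.04 -1.67] 27.15
-0.0578 -0.0592 [-0.87 -7.29 -1.97] 27.5
-0.0575 -0.0591 [-0.25 -7.94 -2.07] 27.84
-0.0572 -0.0589 [-0.63 -8.75 -1.64] 28.18
-0.057 -0.0589 [-0.37 -8.56 -1.65] 28.51
-0.0568 -0.0588 [ 0.27 -8.96 -1.96] 28.84
-0.0566 -0.0587 [-0.3  -9.04 -2.2 ] 29.18
-0.0564 -0.0586 [ 0.04 -9.14 -2.01] 29.51
-0.0562 -0.0585 [ -0.44 -10.06  -2.41] 29.84
```

```bash
python3 - <<'E'
from h import *
f0=np.load("f0.npy");x=.577;z=.037
print((F(20)-f0).round(2))
r.servo_line([x,-.066,z],speed=.01);print((F(5)-f0).round(2))
r.servo_line([x,-.12,z],speed=.06);r.servo_line([x,-.12,.2]);r.movep([.5,.0,.38],RF);r.wait(1)
c=r.calibration("wrist");a=r.get_image("wrist")[130:250,140:440,::-1];b=r.get_image("side")[100:300,200:460,::-1]
for n,p in [("back top",[.577,-.046-.0,.054]),("flagface",[.577,.072,.054])]: print(n,proj(c,np.array(p)))
cv2.imwrite("pics/c4.png",np.vstack([cv2.resize(a,(700,280),interpolation=2),cv2.resize(b,(700,320))[:, :]]));print(r.get_obs()["clock"])
E
```

```text
[-0.21 -9.94 -1.92]
[-0.14  0.62 -0.18]
back top [282.75576774 212.62832053]
flagface [362.83763098 212.64685565]
38.0583
```

View pics/c4.png

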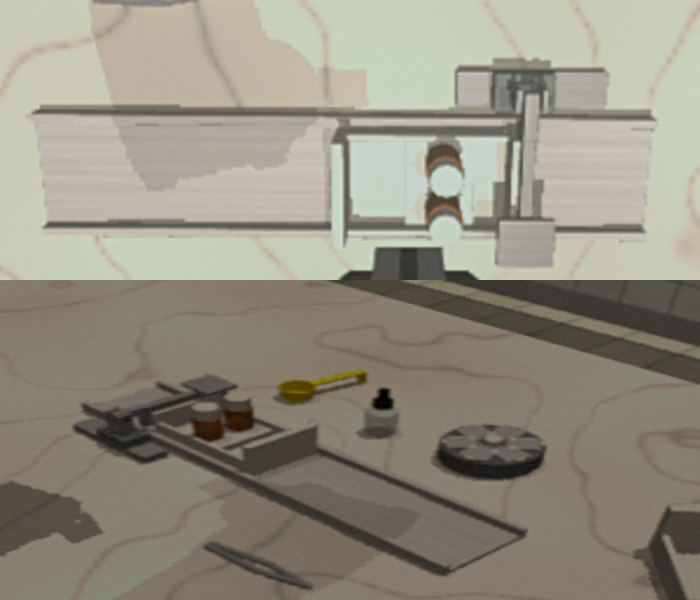

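The caddy stands in the track against the lowered flag; the small gap in the top view is about what parallax would give. The bystander objects have not moved.

```bash
python3 -c "
from rig import r
print(r.job_done())"
```

```text
the job is handed in; nothing more can be done
None
```

The job is handed in at about 38 s: the flag was flipped fully down first, then the caddy was slid up to it, pressed with about 9 N (10 N at the wrist, less an estimated 1–2 N of friction) for over a second, and left standing against it, with the bystander objects unmoved in the final pictures.

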